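Start and screw home the filler cap of the air pump

ROBOT

A 6-joint arm with a two-finger parallel gripper is mounted at the origin on a cart in front of the work surface, level with it; the furniture and walls round the work are solid. World frame = base frame: x ahead of the robot, y to its left, z up, the work surface at z = 0. Lengths are in mm, angles in rad, forces in N, time in s.
With the tool pointing down it reaches from about 350 to 775 mm from the base axis. Payload 7.3 kg.
Tool frame: the origin (TCP) lies between the finger pads; the fingertips stand 25 mm ahead of it and the grasp point (between the pads) lies 6 mm ahead of it; z points along the fingers, y is the line along which they close (so a half turn about z gives the same grasp; the last joint's range is limited). The gripper opens to 92 mm and grips with 3 to 60 N. Pads are 19 mm wide; open, the fingers measure 130 mm over their backs; the gripper's body (75 mm by 190 mm) begins 47 mm behind the grasp point.
Start: joints at [1.029, 0.342, 1.524, -0, 1.275, -0.146], TCP at [202.398, 484.435, 251.741] pointing down, gripper open.
Joint ranges: [-2.53, 2.53], [-0.77, 2.02], [0.04, 2.7], [-1, 4.14], [0.28, 2.66], [-3.11, 3.11]. Speed limits (rad/s): [2.57, 2.57, 3.14, 3.14, 3.14, 3.14].

INTERFACE

Orientations are given as [roll, pitch, yaw] about the fixed x, y, z axes, in that order (R = Rz(yaw) Ry(pitch) Rx(roll)).
In Python, from plant import bot gives the robot as it stands.
- The arm moves only by the tool play_rows, never from a script. Its argument "commands" is a list of rows, each an object of numbers: "x", "y", "z": the shift along the tool's x, y, z in m; "twist": the turn about the tool's z in degrees. In form: [{"x": .., "y": .., "z": .., "twist": ..}, ...]. A call has exactly 8 rows; each row is the pose to reach, as a shift and turn from the pose commanded when the call began, along the tool's axes at that moment; what a row does not reach only later rows make up. A row lasts 1/10 s, in which the tool goes at most 50 mm and 8.59 degrees, less where a joint would pass 70% of its speed; a pose out of reach is approached as far as the arm can. A call with a gripper value outside its range is refused whole. "jaw" is the closure, from 0 (fully open) to 1 (shut), set as the call begins (left out, the last holds). The fingers move at their own pace and stop on an object; the grip force is fixed at half the most. Time passes only in rows, so rows that repeat a pose let the fingers close, or fill a call up. It gives the time, the measured TCP pose, the force, the opening and the grip force at its end, in the units of the state.
- bot.get_obs(): the state, without advancing time (a new reading comes with each control period).
- bot.capture(name): name is "side" or "top"; returns a dict with "pixels" (400x640x3 uint8, red, green, blue), "fx", "fy", "cx", "cy" (pixels), "eye" and "rotation" of the camera in the world. Camera axes: x right, y down, z forward; pixel columns grow to the right and rows downward; lengths in mm; the calibration is good to about 2 mm. A picture is of the moment at which its call begins. There is no depth.
- bot.close_job(): hands the job in; it is judged then, once.
The state is a dict: "time": time; "joint_positions": joint angles; "dq": joint speeds; "tau": joint torques, N m; "tool_pos": TCP position; "tcp_rot": TCP orientation; "contact_force": force on the tool from outside, world axes, zero at the start; "moment": the same for the moment, N m; "grip_width": finger opening in mm; "finger_force": force on a finger pad.
Only numpy, scipy, OpenCV 4.12 (cv2) and the standard library are available. Lean on these libraries where they do the work, as an engineer would, in place of code of your own. Each camera call takes 0.05 s, during which the arm holds its last target. There are 200 camera calls.

TASK

Put the loose screw cap upright on the neck of the grey air pump and start it as one starts a delicate thread: turn it backward (anticlockwise from above) until you feel it drop into the thread, then forward (clockwise) until its rim sits fully home on the flange, just hand-snug, and let go. Stay gentle throughout, never forcing the cap on the neck, and leave the other things on the bench where they are.

Things in the scene. Friction and masses are not known exactly. Their poses are not given: they have to be found in the camera images.
- pump: fixed grey air pump: finned casting 130x96 mm, 60 mm high, bolted down; origin under its centre on the bench, z up. On top are a round steel flange (66 mm across) and an upright threaded neck. Where round the neck the thread begins differs each time and cannot be read from this pose. Starts to the left or right of the middle, changing places with the cap
- neck_flange (a point): centre of the flange face on which the cap's rim finally sits, 60 mm above the bench, on the neck's axis, z up. The neck (core 34 mm across, coned at the top) stands 31 mm above this point; its four steel thread ribs are 46 mm across and reach 17.5 mm above it, their blunt ends 21 mm
- cap: loose plain metal screw cap, 60 mm across, 64 mm high with its bar grip, 0.12 to 0.25 kg, upright on the bench; origin at its rim's centre (underside), z up. Open below; four pins inside, 90 degrees apart, 8 mm above the rim, ride on the neck's ribs, 1.5 mm of sideways play. Keep cap-to-pump contact under 45 N (5 N of press and 0.3 N m of twist suffice), 90 N when home
- cap_bar (a point): centre of the cap's dark bar grip, 51 mm above the rim on the cap's axis. The bar is 52 mm long (x), 22 mm wide (y: pinch it across this) and 26 mm high; its underside meets the cap's flat top 38 mm above the rim
- cap_rim (a point): centre of the cap's rim. Height over neck_flange: set down it stands 10 to 12 mm up on the ribs (15 on a blunt rib end); turned backward (up to 85 degrees, rising slightly) it sinks to 3.5 mm if let down, and meets a stop; then forward it winds down to 0 within 55 degrees, tight at 60 to 75. It may drop in at once when set down. Forward before the drop, it butts on a blunt rib end
- marker: bystander: felt marker 135 mm long lying between pump and cap; leave it
- tape: bystander: roll of masking tape 104 mm across, at the back; leave it
- pliers: bystander: pliers 204 mm long, at the back left; leave them
- wrench: bystander: flat wrench 237 mm long, at the right; leave it
- offcut: bystander: wooden block 60x60x40 mm, at the left; leave it
Mind the look-alikes: they are no part of the job. There is more than one size of the cap; the job needs the smaller.

How it is judged (in metres and radians):
On the way:
1. the cap, upright on the neck, has dropped into the thread (rim less than 5.5 mm above the flange) (z of cap_rim in the frame of neck_flange between -0.003 and 0.0055 m and horizontal distance between cap_rim and neck_flange below 0.004 m and angle between cap's own z axis and vertical below 0.08 rad), for 0.1 s.
At the end, for the whole second after the job is handed in: the cap is upright (within 0.04 rad) and centred (4 mm) on the neck with its rim within 1 mm of the flange, at rest and released (z of cap_rim in the frame of neck_flange between -0.003 and 0.001 m and horizontal distance between cap_rim and neck_flange below 0.004 m and angle between cap's own z axis and vertical below 0.04 rad and linear speed of cap below 0.01 m/s); the robot touches nothing.
It fails at once if the cap is forced before it is home: more than 45 N between cap and pump while the rim is over 2 mm above the flange (contact force between cap and pump above 45 N and z of cap_rim in the frame of neck_flange above 0.002 m).
It fails at once if the cap is overtightened or pressed with more than 90 N between cap and pump (contact force between cap and pump above 90 N).
It fails at once if a bystander is pushed more than 30 mm (distance of any of marker, tape, pliers, wrench, offcut from where it was at the start of the episode above 0.03 m).
It also fails if it takes over 64 s, if anything falls off the work surface, if the arm or the gripper's body presses on something with over 40 N, if the wrist force passes 120 N, or if a joint passes its speed limit or range.

## Working session

There is one attempt and no reset: what is moved stays moved. The work goes in short steps, Python scripts to look and compute and a tool call to move; the robot and the scene stay as the last step left them, time stands still between calls to the robot, and variables do not carry over. Pictures are saved under pics/ and viewed, at most 10 in all, crops included, and the job is handed in when it is done.

Besides the shell and the picture viewer there is one more tool, called after "Call:" as name([rows], argument=value, ...), one row to a line, values as JSON. play_rows: Moves the arm, as the interface text tells. Its arguments: {"type":"object","properties":{"commands":{"type":"array"},"jaw":{"type":"number"}},"required":["commands"]}

```bash
mkdir -p pics; python3 - <<'E'
from plant import bot
import cv2
o=bot.get_obs();print({k:o[k] for k in('time','tool_pos','tcp_rot','contact_force','grip_width')})
for n in('top','side'):
    c=bot.capture(n);cv2.imwrite(f'pics/{n}0.png',c['pixels'][:,:,::-1]);print(n,c['fx'],c['fy'],c['cx'],c['cy'],c['eye'],c['rotation'])
E
```

```text
{'time': 0.0, 'tool_pos': array([202.1791398 , 484.1098234 , 251.03517574]), 'tcp_rot': array([-3.14005866e+00, -2.40697968e-04,  2.74583838e+00]), 'contact_force': array([-0.24317825,  0.67603154,  0.52212067]), 'grip_width': 91.76095727896026}
top 413.83866681804597 413.83866681804597 318.6684388411347 202.36931932498388 [ 512.01928779  127.57821012 1344.40810863] [-3.0253209  -0.00774334 -1.57738534]
side 490.9649522179823 490.9649522179823 314.7341131843982 202.7864409251202 [ -16.70564554 -913.19619024  972.80163252] [-2.20881049e+00 -1.25561679e-03 -5.67600970e-01]
```

View pics/top0.png

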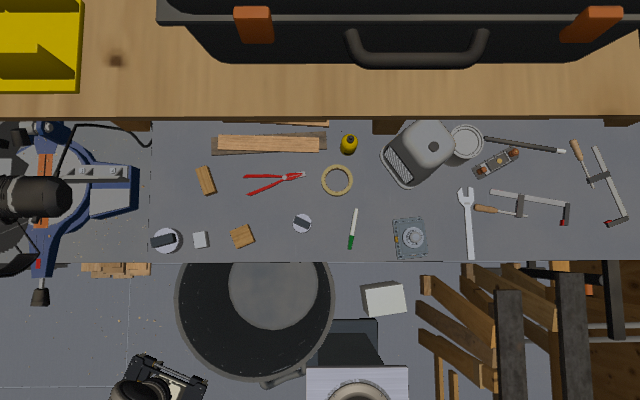

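View pics/side0.png

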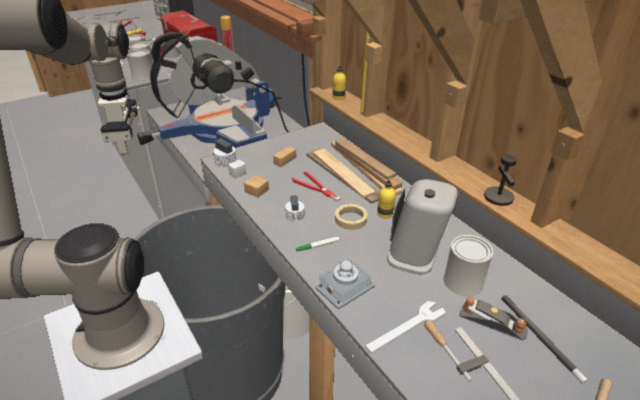

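The top view shows the small cap at about (302,223), the pump at (410,238) with its neck, the marker at (353,228) between them, and the larger look-alike cap at (166,240). The side view shows the cap at (294,208) and the pump neck at (346,270). I'll zoom in on both next.

```bash
cat > h.py <<'E'
import numpy as np, cv2
from scipy.spatial.transform import Rotation as R
def ray(c,u,v):
    return R.from_euler('xyz',c['rotation']).as_matrix()@np.array([(u-c['cx'])/c['fx'],(v-c['cy'])/c['fy'],1])
def onplane(c,u,v,z):
    d=ray(c,u,v);e=np.array(c['eye']);return e+d*(z-e[2])/d[2]
def proj(c,p):
    q=R.from_euler('xyz',c['rotation']).as_matrix().T@(np.array(p)-c['eye']);return q[:2]/q[2]*c['fx']+[c['cx'],c['cy']]
def tri(c1,p1,c2,p2):
    A=[];b=[]
    for c,p in((c1,p1),(c2,p2)):
        d=ray(c,*p);d/=np.linalg.norm(d);P=np.eye(3)-np.outer(d,d);A.append(P);b.append(P@c['eye'])
    return np.linalg.lstsq(np.vstack(A),np.hstack(b),rcond=None)[0]
E
python3 - <<'E'
import cv2,numpy as np
t=cv2.imread('pics/top0.png');s=cv2.imread('pics/side0.png')
f=lambda im,x,y,w,h,W,H:cv2.resize(im[y:y+h,x:x+w],(W,H),interpolation=cv2.INTER_CUBIC)
a=np.hstack([f(t,282,203,40,40,400,300)*0+cv2.resize(f(t,282,208,40,30,400,300),(400,300)),f(t,380,208,60,45,400,300)])
b=np.hstack([f(s,274,190,40,30,400,300),f(s,310,250,80,60,400,300)])
cv2.imwrite('pics/crop0.png',np.vstack([a,b]))
E
```

```text
(no output)
```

View pics/crop0.png

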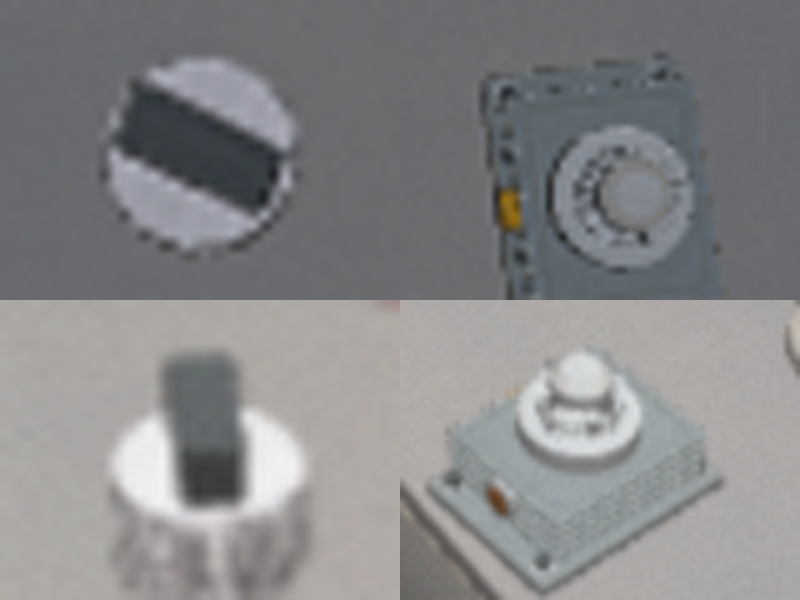

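```bash
python3 - <<'E'
from h import *
from plant import bot
t=bot.capture('top');s=bot.capture('side')
def blobs(c,box,cond,name):
    x,y,w,h=box;im=c['pixels'][y:y+h,x:x+w].astype(int)
    m=cond(im).astype(np.uint8)
    cs,_=cv2.findContours(m,cv2.RETR_EXTERNAL,cv2.CHAIN_APPROX_NONE)
    k=max(cs,key=cv2.contourArea)
    mm=cv2.moments(k);e=cv2.minAreaRect(k)
    hull=cv2.fitEllipse(cv2.convexHull(k)) if len(k)>8 else None
    off=np.array([x,y])
    print(name,'mom',np.array([mm['m10'],mm['m01']])/mm['m00']+off,'rect',np.array(e[0])+off,e[1:],'ell',np.array(hull[0])+off,hull[1:])
    return np.array([mm['m10'],mm['m01']])/mm['m00']+off,np.array(hull[0])+off,np.array(e[0])+off
g=lambda im:im.mean(2)
bt=blobs(t,(290,210,25,25),lambda i:g(i)<80,'bar')   # dark bar
print('bar z64',onplane(t,*bt[0],64),onplane(t,*bt[2],64))
ft=blobs(t,(395,218,33,40),lambda i:(g(i)>130)&(i[:,:,0]>125),'flange')
print('fl z60',onplane(t,*ft[1],60))
ct=blobs(t,(290,210,25,25),lambda i:(g(i)>120)|(g(i)<80),'cap')
print('cap z38',onplane(t,*ct[1],38))
# longer axis of bar in world
im=t['pixels'][210:235,290:315].mean(2)<80
ys,xs=np.nonzero(im);P=np.array([onplane(t,x+290,y+210,64)[:2] for x,y in zip(xs,ys)])
w,v=np.linalg.eigh(np.cov(P.T));a=v[:,1];print('n',len(xs),'bar yaw',np.degrees(np.arctan2(a[1],a[0])),P.mean(0),np.sqrt(w*12))
# side: white top-of-cap and flange
fs=blobs(s,(325,255,45,35),lambda i:g(i)>190,'sflange')
bs=blobs(s,(284,190,20,25),lambda i:g(i)<105,'sbar')
print('tri bar',tri(t,proj(t,onplane(t,*bt[0],64)),s,bs[0]))
for z in(38,51,64):print('proj side of bar z',z,proj(s,onplane(t,*bt[0],64)*[1,1,0]+[0,0,z]))
f=onplane(t,*ft[1],60)
for z in(60,91):print('neck in top/side',z,proj(t,[f[0],f[1],z]),proj(s,[f[0],f[1],z]))
E
```

```text
bar mom [301.33868093 222.33511586] rect [301.29999924 222.39999962] ((16.994115829467773, 6.7082037925720215), 26.56505012512207) ell [301.31334877 222.16874695] ((8.342713356018066, 18.674118041992188), 117.88394927978516)
bar z64 [599.56418274 170.75318379  64.        ] [599.36375655 170.87327598  64.        ]
flange mom [412.32136752 237.07179487] rect [413.25000191 236.74999809] ((19.798988342285156, 19.091880798339844), 45.0) ell [412.97093964 236.90355873] ((19.691343307495117, 20.524457931518555), 148.44442749023438)
fl z60 [ 552.52408074 -174.99962439   60.        ]
cap mom [301.71779548 223.05776892] rect [302. 223.] ((18.0, 18.0), 90.0) ell [301.60296059 223.07440758] ((18.91893196105957, 19.43840217590332), 16.638364791870117)
cap z38 [598.99875698 170.7993786   38.        ]
n 121 bar yaw 58.047470939216794 [598.05010169 170.65832472] [28.27625764 52.37221165]
sflange mom [345.75510204 273.98639456] rect [345.4446907  272.32964516] ((23.28165054321289, 15.631964683532715), 3.814074993133545) ell [345.48143959 271.4311657 ] ((17.834339141845703, 23.634824752807617), 97.18299865722656)
sbar mom [294.10714286 203.14285714] rect [294.18461704 202.97692299] ((12.651541709899902, 5.581562519073486), 82.87498474121094) ell [294.01652336 203.24188042] ((5.986217975616455, 16.4482479095459), 170.5960235595703)
tri bar [599.98993988 171.6883241   47.31354362]
proj side of bar z 38 [294.46473338 205.67023446]
proj side of bar z 51 [294.36860721 202.37542515]
proj side of bar z 64 [294.27151542 199.04751797]
neck in top/side 60 [412.97093964 236.90355873] [345.93925223 271.44017451]
neck in top/side 91 [415.36910211 236.56418947] [346.40756997 262.81898244]
```

Call:
play_rows([
  {"x":-0.035,"y":-0.01,"z":0,"twist":7},
  {"x":-0.07,"y":-0.02,"z":0,"twist":14},
  {"x":-0.11,"y":-0.03,"z":0,"twist":21},
  {"x":-0.15,"y":-0.042,"z":0.005,"twist":28},
  {"x":-0.19,"y":-0.053,"z":0.01,"twist":35},
  {"x":-0.23,"y":-0.064,"z":0.02,"twist":42},
  {"x":-0.27,"y":-0.075,"z":0.03,"twist":49},
  {"x":-0.31,"y":-0.087,"z":0.04,"twist":56},
], jaw=0)

```text
time: 1.0
tool_pos: [456.1, 283.4, 211.3]
tcp_rot: [3.142, -0.0, 1.763]
contact_force: [0.0, -0.1, -0.3]
grip_width: 91.8
finger_force: 0.0
```

```bash
cat >> h.py <<'E'
def go(bot,x,y,z,yaw):
    o=bot.get_obs();Q=R.from_euler('xyz',o['tcp_rot']);M=Q.as_matrix()
    d=M.T@(np.array([x,y,z])-o['tool_pos']);yn=np.degrees(o['tcp_rot'][2])
    print('t',round(o['time'],2),'pos',o['tool_pos'].round(1),'rpy',np.degrees(o['tcp_rot']).round(2),'F',o['contact_force'].round(1),'M',o['moment'].round(2),'w',round(o['grip_width'],1),'ff',np.round(o['finger_force'],1),'q6',round(o['joint_positions'][5],2))
    print('shift',d.round(1),'twist',round((yn-yaw+180)%360-180,1))
E
python3 -c "
from h import *
from plant import bot
go(bot,599,171,130,63)"
```

```text
t 1.0 pos [456.1 283.4 211.3] rpy [ 1.8000e+02 -1.0000e-02  1.0103e+02] F [ 0.  -0.1 -0.3] M [-0.08  0.04 -0.  ] w 91.8 ff 0.0 q6 0.22
shift [-137.7  118.8   81.3] twist 38.0
```

Call:
play_rows([
  {"x":-0.025,"y":0.02,"z":0.01,"twist":7},
  {"x":-0.05,"y":0.04,"z":0.025,"twist":14},
  {"x":-0.075,"y":0.065,"z":0.04,"twist":21},
  {"x":-0.1,"y":0.085,"z":0.055,"twist":28},
  {"x":-0.12,"y":0.104,"z":0.07,"twist":35},
  {"x":-0.138,"y":0.119,"z":0.08,"twist":38},
  {"x":-0.138,"y":0.119,"z":0.081,"twist":38},
  {"x":-0.138,"y":0.119,"z":0.081,"twist":38},
])

```text
time: 1.8
tool_pos: [598.3, 172.5, 130.0]
tcp_rot: [-3.14, 0.001, 1.105]
contact_force: [-0.2, 0.4, 0.1]
grip_width: 92.0
finger_force: 0.0
```

```bash
python3 -c "
from h import *
from plant import bot
go(bot,599,171,66,63)
t=bot.capture('top');s=bot.capture('side')
f=lambda c,x,y,w,h:cv2.resize(c['pixels'][y:y+h,x:x+w,::-1],(400,400),interpolation=cv2.INTER_CUBIC)
cv2.imwrite('pics/c1.png',np.hstack([f(t,277,198,50,50),f(s,264,165,60,60)]))"
```

```text
t 1.8 pos [598.3 172.5 130. ] rpy [-1.7991e+02  4.0000e-02  6.3320e+01] F [-0.2  0.4  0.1] M [-0.1   0.15  0.  ] w 92.0 ff 0.0 q6 0.62
shift [-0.9  1.4 64. ] twist 0.3
```

View pics/c1.png

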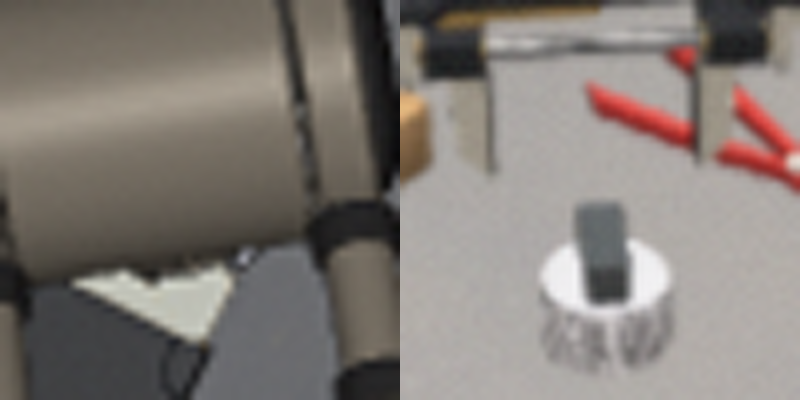

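The side crop shows the open fingers straddling the bar evenly: finger edges at about 490 and 700, bar centre at about 603. I'll descend.

Call:
play_rows([
  {"x":-0.001,"y":0.001,"z":0.015,"twist":0},
  {"x":-0.001,"y":0.001,"z":0.03,"twist":0},
  {"x":-0.001,"y":0.001,"z":0.04,"twist":0},
  {"x":-0.001,"y":0.001,"z":0.05,"twist":0},
  {"x":-0.001,"y":0.001,"z":0.056,"twist":0},
  {"x":-0.001,"y":0.001,"z":0.061,"twist":0},
  {"x":-0.001,"y":0.001,"z":0.063,"twist":0},
  {"x":-0.001,"y":0.001,"z":0.063,"twist":0},
])

```text
time: 2.7
tool_pos: [599.2, 171.4, 67.7]
tcp_rot: [-3.142, -0.0, 1.105]
contact_force: [0.2, 0.0, -0.0]
grip_width: 91.8
finger_force: 0.0
```

Call:
play_rows([
  {"x":0,"y":0,"z":0,"twist":0},
  {"x":0,"y":0,"z":0,"twist":0},
  {"x":0,"y":0,"z":0,"twist":0},
  {"x":0,"y":0,"z":0,"twist":0},
  {"x":0,"y":0,"z":0,"twist":0},
  {"x":0,"y":0,"z":0,"twist":0},
  {"x":0,"y":0,"z":0,"twist":0},
  {"x":0,"y":0,"z":0,"twist":0},
], jaw=1)

```text
time: 3.5
tool_pos: [599.1, 171.4, 67.7]
tcp_rot: [-3.142, -0.0, 1.105]
contact_force: [-0.0, 0.4, -0.5]
grip_width: 32.4
finger_force: 0.0
```

```bash
python3 -c "
from h import *
from plant import bot
go(bot,599,171,66,63)"
```

```text
t 3.5 pos [599.1 171.4  67.7] rpy [-1.800e+02 -1.000e-02  6.332e+01] F [-0.   0.4 -0.5] M [-0.14  0.13  0.05] w 32.4 ff 0.0 q6 0.62
shift [-0.4  0.1  1.7] twist 0.3
```

Call:
play_rows([
  {"x":0,"y":0,"z":0,"twist":0},
  {"x":0,"y":0,"z":0,"twist":0},
  {"x":0,"y":0,"z":0,"twist":0},
  {"x":0,"y":0,"z":0,"twist":0},
  {"x":0,"y":0,"z":0,"twist":0},
  {"x":0,"y":0,"z":0,"twist":0},
  {"x":0,"y":0,"z":0,"twist":0},
  {"x":0,"y":0,"z":0,"twist":0},
])

```text
time: 4.3
tool_pos: [599.2, 171.3, 67.7]
tcp_rot: [3.142, -0.0, 1.105]
contact_force: [2.0, -1.3, -0.0]
grip_width: 21.9
finger_force: 30.0
```

Call:
play_rows([
  {"x":0,"y":0,"z":-0.01,"twist":0},
  {"x":0,"y":0,"z":-0.03,"twist":0},
  {"x":0,"y":0,"z":-0.05,"twist":0},
  {"x":0,"y":0,"z":-0.07,"twist":0},
  {"x":0,"y":0,"z":-0.09,"twist":0},
  {"x":0,"y":0,"z":-0.11,"twist":0},
  {"x":0,"y":0,"z":-0.125,"twist":0},
  {"x":0,"y":0,"z":-0.13,"twist":0},
])

```text
time: 5.1
tool_pos: [599.4, 171.6, 199.9]
tcp_rot: [3.14, -0.002, 1.105]
contact_force: [0.5, 0.4, -2.3]
grip_width: 21.8
finger_force: 30.0
```

```bash
python3 -c "
from h import *
from plant import bot
go(bot,552.5,-175,197,63)
t=bot.capture('top');s=bot.capture('side')
x,y=250,110
cv2.imwrite('pics/s2.png',cv2.resize(s['pixels'][y:y+90,x:x+120,::-1],(800,600)))"
```

```text
t 5.1 pos [599.4 171.6 199.9] rpy [ 1.7989e+02 -1.1000e-01  6.3330e+01] F [ 0.5  0.4 -2.3] M [-0.13  0.07 -0.03] w 21.8 ff 30.0 q6 0.62
shift [-330.8  113.6    2.6] twist 0.3
```

View pics/s2.png

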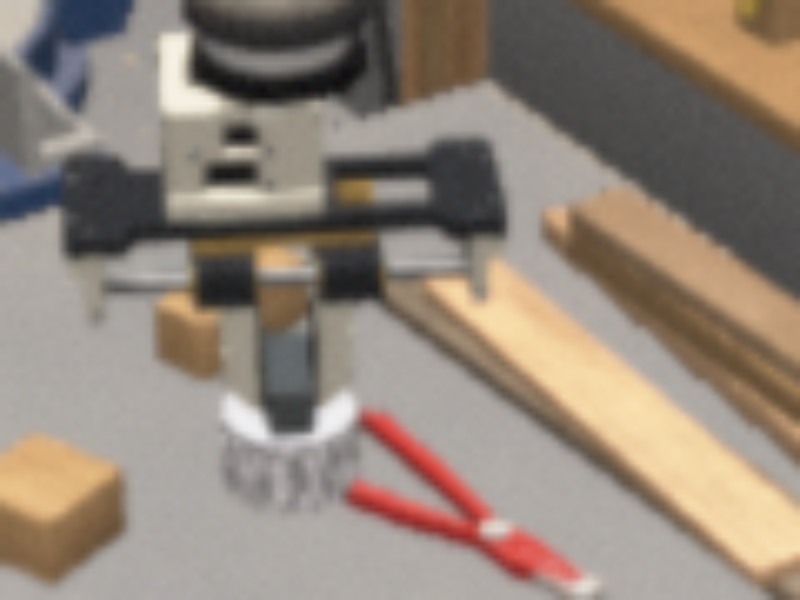

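The cap is held: the bar (290,380) sits between both fingers and the cap hangs upright. I'll carry it over to the pump.

Call:
play_rows([
  {"x":-0.02,"y":0.007,"z":0,"twist":0},
  {"x":-0.065,"y":0.022,"z":0,"twist":0},
  {"x":-0.11,"y":0.038,"z":0,"twist":0},
  {"x":-0.155,"y":0.053,"z":0,"twist":0},
  {"x":-0.2,"y":0.069,"z":0,"twist":0},
  {"x":-0.245,"y":0.084,"z":0,"twist":0},
  {"x":-0.29,"y":0.1,"z":0,"twist":0},
  {"x":-0.315,"y":0.108,"z":0,"twist":0},
])

```text
time: 6.0
tool_pos: [552.9, -161.9, 196.5]
tcp_rot: [-3.14, 0.001, 1.103]
contact_force: [-0.3, 1.1, -2.3]
grip_width: 21.6
finger_force: 30.0
```

Call:
play_rows([
  {"x":-0.008,"y":0.003,"z":0,"twist":0},
  {"x":-0.016,"y":0.006,"z":0.005,"twist":0},
  {"x":-0.016,"y":0.006,"z":0.01,"twist":0},
  {"x":-0.016,"y":0.006,"z":0.015,"twist":0},
  {"x":-0.016,"y":0.006,"z":0.02,"twist":0},
  {"x":-0.016,"y":0.006,"z":0.022,"twist":0},
  {"x":-0.016,"y":0.006,"z":0.022,"twist":0},
  {"x":-0.016,"y":0.006,"z":0.022,"twist":0},
])

```text
time: 6.8
tool_pos: [552.5, -175.3, 175.8]
tcp_rot: [3.141, -0.0, 1.106]
contact_force: [-0.6, 0.0, -2.1]
grip_width: 21.7
finger_force: 30.0
```

```bash
python3 -c "
from h import *
from plant import bot
go(bot,552.5,-175,178,63)
s=bot.capture('side');t=bot.capture('top')
x,y=310,225
a=cv2.resize(s['pixels'][y:y+70,x:x+70,::-1],(400,400),interpolation=cv2.INTER_CUBIC)
x,y=380,205
b=cv2.resize(t['pixels'][y:y+70,x:x+70,::-1],(400,400),interpolation=cv2.INTER_CUBIC)
cv2.imwrite('pics/s3.png',np.hstack([a,b]))
o=bot.get_obs()['tool_pos'];print(proj(s,o-[0,0,67.7]),proj(s,o-[0,0,29.7]),proj(s,[552.5,-175,60]),proj(s,[552.5,-175,91]))"
```

```text
t 6.8 pos [ 552.5 -175.3  175.8] rpy [179.99  -0.    63.35] F [-0.6  0.  -2.1] M [-0.09  0.05  0.05] w 21.7 ff 30.0 q6 0.03
shift [ 0.2 -0.2 -2.2] twist 0.4
[346.79454674 258.01374925] [347.39967804 246.91637014] [345.93185667 271.4437423 ] [346.40007091 262.82252969]
```

View pics/s3.png

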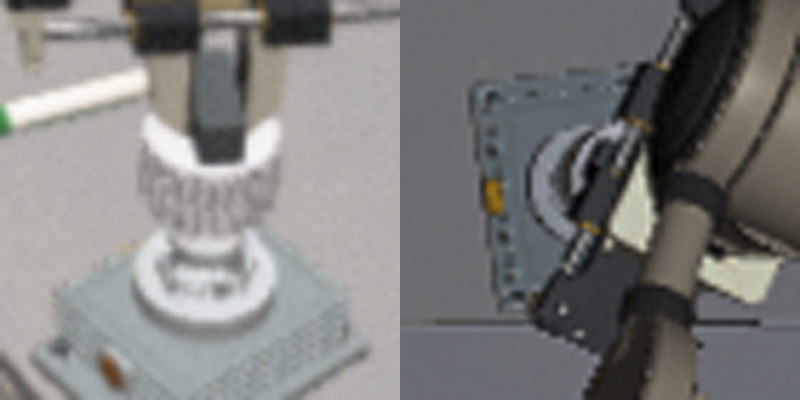

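Side crop: the cap (centre x≈210) hangs upright just above the neck and flange (centre x≈205), with lateral alignment matching prediction to about 0.5 mm. I'll descend gently.

Call:
play_rows([
  {"x":0,"y":0,"z":0.004,"twist":0},
  {"x":0,"y":0,"z":0.008,"twist":0},
  {"x":0,"y":0,"z":0.012,"twist":0},
  {"x":0,"y":0,"z":0.016,"twist":0},
  {"x":0,"y":0,"z":0.02,"twist":0},
  {"x":0,"y":0,"z":0.022,"twist":0},
  {"x":0,"y":0,"z":0.024,"twist":0},
  {"x":0,"y":0,"z":0.024,"twist":0},
])

```text
time: 7.7
tool_pos: [552.3, -175.5, 151.4]
tcp_rot: [-3.141, -0.0, 1.105]
contact_force: [-0.3, -0.8, -2.2]
grip_width: 21.3
finger_force: 30.0
```

Call:
play_rows([
  {"x":0,"y":0,"z":0.0005,"twist":0},
  {"x":0,"y":0,"z":0.001,"twist":0},
  {"x":0,"y":0,"z":0.0015,"twist":0},
  {"x":0,"y":0,"z":0.002,"twist":0},
  {"x":0,"y":0,"z":0.0025,"twist":0},
  {"x":0,"y":0,"z":0.003,"twist":0},
  {"x":0,"y":0,"z":0.0035,"twist":0},
  {"x":0,"y":0,"z":0.004,"twist":0},
])

```text
time: 8.5
tool_pos: [552.4, -175.6, 147.6]
tcp_rot: [-3.142, -0.0, 1.105]
contact_force: [0.1, -0.7, -2.3]
grip_width: 21.7
finger_force: 30.0
```

Call:
play_rows([
  {"x":0,"y":0,"z":0.0005,"twist":0},
  {"x":0,"y":0,"z":0.001,"twist":0},
  {"x":0,"y":0,"z":0.0015,"twist":0},
  {"x":0,"y":0,"z":0.002,"twist":0},
  {"x":0,"y":0,"z":0.0025,"twist":0},
  {"x":0,"y":0,"z":0.003,"twist":0},
  {"x":0,"y":0,"z":0.0035,"twist":0},
  {"x":0,"y":0,"z":0.004,"twist":0},
])

```text
time: 9.3
tool_pos: [552.4, -175.6, 143.7]
tcp_rot: [-3.142, -0.0, 1.105]
contact_force: [-1.2, 0.8, -2.4]
grip_width: 22.0
finger_force: 30.0
```

Call:
play_rows([
  {"x":0,"y":0,"z":0.0003,"twist":0},
  {"x":0,"y":0,"z":0.0006,"twist":0},
  {"x":0,"y":0,"z":0.0009,"twist":0},
  {"x":0,"y":0,"z":0.0012,"twist":0},
  {"x":0,"y":0,"z":0.0015,"twist":0},
  {"x":0,"y":0,"z":0.0018,"twist":0},
  {"x":0,"y":0,"z":0.002,"twist":0},
  {"x":0,"y":0,"z":0.002,"twist":0},
])

```text
time: 10.1
tool_pos: [552.5, -175.6, 142.0]
tcp_rot: [3.141, -0.0, 1.105]
contact_force: [-0.2, -0.6, 1.1]
grip_width: 21.8
finger_force: 30.0
```

Call:
play_rows([
  {"x":0,"y":0,"z":0,"twist":-2},
  {"x":0,"y":0,"z":0,"twist":-4},
  {"x":0,"y":0,"z":0,"twist":-6},
  {"x":0,"y":0,"z":0,"twist":-8},
  {"x":0,"y":0,"z":0,"twist":-10},
  {"x":0,"y":0,"z":0,"twist":-12},
  {"x":0,"y":0,"z":0,"twist":-14},
  {"x":0,"y":0,"z":0,"twist":-14},
])

```text
time: 10.9
tool_pos: [552.3, -175.5, 141.4]
tcp_rot: [-3.141, -0.0, 1.35]
contact_force: [0.4, 0.3, -2.4]
grip_width: 21.5
finger_force: 30.0
```

```bash
python3 -c "
from h import *
from plant import bot
go(bot,552.5,-175,142,63)"
```

```text
t 10.9 pos [ 552.3 -175.5  141.4] rpy [-1.7997e+02 -1.0000e-02  7.7340e+01] F [ 0.4  0.3 -2.4] M [-0.07  0.11  0.01] w 21.5 ff 30.0 q6 -0.22
shift [ 0.6  0.1 -0.6] twist 14.3
```

The force is gone, so the cap has come off the blunt end. I'll lower it to find the next contact.

Call:
play_rows([
  {"x":0,"y":0,"z":0.0004,"twist":0},
  {"x":0,"y":0,"z":0.0008,"twist":0},
  {"x":0,"y":0,"z":0.0012,"twist":0},
  {"x":0,"y":0,"z":0.0015,"twist":0},
  {"x":0,"y":0,"z":0.0018,"twist":0},
  {"x":0,"y":0,"z":0.002,"twist":0},
  {"x":0,"y":0,"z":0.002,"twist":0},
  {"x":0,"y":0,"z":0.002,"twist":0},
])

```text
time: 11.7
tool_pos: [552.4, -175.6, 139.7]
tcp_rot: [3.141, -0.0, 1.35]
contact_force: [0.5, -0.2, -2.5]
grip_width: 21.5
finger_force: 30.0
```

Call:
play_rows([
  {"x":0,"y":0,"z":0.0003,"twist":0},
  {"x":0,"y":0,"z":0.0006,"twist":0},
  {"x":0,"y":0,"z":0.0009,"twist":0},
  {"x":0,"y":0,"z":0.0012,"twist":0},
  {"x":0,"y":0,"z":0.0014,"twist":0},
  {"x":0,"y":0,"z":0.0015,"twist":0},
  {"x":0,"y":0,"z":0.0015,"twist":0},
  {"x":0,"y":0,"z":0.0015,"twist":0},
])

```text
time: 12.5
tool_pos: [552.4, -175.6, 138.2]
tcp_rot: [3.142, -0.0, 1.35]
contact_force: [0.1, -0.2, -2.6]
grip_width: 21.9
finger_force: 30.0
```

Call:
play_rows([
  {"x":0,"y":0,"z":0.0003,"twist":0},
  {"x":0,"y":0,"z":0.0006,"twist":0},
  {"x":0,"y":0,"z":0.0009,"twist":0},
  {"x":0,"y":0,"z":0.0012,"twist":0},
  {"x":0,"y":0,"z":0.0014,"twist":0},
  {"x":0,"y":0,"z":0.0015,"twist":0},
  {"x":0,"y":0,"z":0.0015,"twist":0},
  {"x":0,"y":0,"z":0.0015,"twist":0},
])

```text
time: 13.3
tool_pos: [552.5, -175.7, 137.7]
tcp_rot: [3.141, 0.0, 1.35]
contact_force: [-2.7, -0.4, 6.6]
grip_width: 21.9
finger_force: 30.0
```

Call:
play_rows([
  {"x":0,"y":0,"z":-0.0004,"twist":-3},
  {"x":0,"y":0,"z":-0.0005,"twist":-6},
  {"x":0,"y":0,"z":-0.0005,"twist":-9},
  {"x":0,"y":0,"z":-0.0005,"twist":-12},
  {"x":0,"y":0,"z":-0.0005,"twist":-15},
  {"x":0,"y":0,"z":-0.0005,"twist":-18},
  {"x":0,"y":0,"z":-0.0005,"twist":-21},
  {"x":0,"y":0,"z":-0.0005,"twist":-21},
])

```text
time: 14.1
tool_pos: [553.1, -175.6, 138.2]
tcp_rot: [3.139, 0.001, 1.718]
contact_force: [-1.1, 1.1, 4.9]
grip_width: 21.4
finger_force: 30.0
```

Call:
play_rows([
  {"x":0,"y":0,"z":-0.0002,"twist":-3},
  {"x":0,"y":0,"z":-0.0003,"twist":-6},
  {"x":0,"y":0,"z":-0.0004,"twist":-9},
  {"x":0,"y":0,"z":-0.0004,"twist":-12},
  {"x":0,"y":0,"z":-0.0004,"twist":-15},
  {"x":0,"y":0,"z":-0.0004,"twist":-18},
  {"x":0,"y":0,"z":-0.0004,"twist":-20},
  {"x":0,"y":0,"z":-0.0004,"twist":-20},
])

```text
time: 14.9
tool_pos: [553.0, -175.6, 138.7]
tcp_rot: [3.14, 0.001, 2.066]
contact_force: [-0.6, 1.0, 6.1]
grip_width: 21.6
finger_force: 30.0
```

```bash
python3 -c "
from h import *
from plant import bot
go(bot,552.5,-175,142,63)"
```

```text
t 14.9 pos [ 553.  -175.6  138.7] rpy [1.7991e+02 7.0000e-02 1.1838e+02] F [-0.6  1.   6.1] M [0.26 0.19 0.01] w 21.6 ff 30.0 q6 -0.94
shift [ 0.7 -0.2 -3.3] twist 55.4
```

Call:
play_rows([
  {"x":0,"y":0,"z":-0.0002,"twist":-3},
  {"x":0,"y":0,"z":-0.0003,"twist":-6},
  {"x":0,"y":0,"z":-0.0004,"twist":-9},
  {"x":0,"y":0,"z":-0.0004,"twist":-12},
  {"x":0,"y":0,"z":-0.0004,"twist":-14},
  {"x":0,"y":0,"z":-0.0004,"twist":-14},
  {"x":0,"y":0,"z":-0.0004,"twist":-14},
  {"x":0,"y":0,"z":-0.0004,"twist":-14},
])

```text
time: 15.7
tool_pos: [552.3, -175.6, 137.8]
tcp_rot: [3.142, -0.0, 2.309]
contact_force: [0.8, 0.1, -2.2]
grip_width: 21.9
finger_force: 30.0
```

The force has vanished, so the cap has reached the thread gap. I'll let it down.

Call:
play_rows([
  {"x":0,"y":0,"z":0.0005,"twist":0},
  {"x":0,"y":0,"z":0.001,"twist":0},
  {"x":0,"y":0,"z":0.0015,"twist":0},
  {"x":0,"y":0,"z":0.002,"twist":0},
  {"x":0,"y":0,"z":0.0025,"twist":0},
  {"x":0,"y":0,"z":0.003,"twist":0},
  {"x":0,"y":0,"z":0.003,"twist":0},
  {"x":0,"y":0,"z":0.003,"twist":0},
])

```text
time: 16.5
tool_pos: [552.4, -175.6, 135.0]
tcp_rot: [3.142, -0.0, 2.31]
contact_force: [0.6, -0.8, -2.9]
grip_width: 21.8
finger_force: 30.0
```

Call:
play_rows([
  {"x":0,"y":0,"z":0.0004,"twist":0},
  {"x":0,"y":0,"z":0.0008,"twist":0},
  {"x":0,"y":0,"z":0.0012,"twist":0},
  {"x":0,"y":0,"z":0.0016,"twist":0},
  {"x":0,"y":0,"z":0.002,"twist":0},
  {"x":0,"y":0,"z":0.002,"twist":0},
  {"x":0,"y":0,"z":0.002,"twist":0},
  {"x":0,"y":0,"z":0.002,"twist":0},
])

```text
time: 17.3
tool_pos: [552.4, -175.6, 133.0]
tcp_rot: [3.141, 0.0, 2.309]
contact_force: [0.2, -0.1, -3.3]
grip_width: 21.7
finger_force: 30.0
```

Call:
play_rows([
  {"x":0,"y":0,"z":0.0003,"twist":0},
  {"x":0,"y":0,"z":0.0006,"twist":0},
  {"x":0,"y":0,"z":0.0009,"twist":0},
  {"x":0,"y":0,"z":0.0012,"twist":0},
  {"x":0,"y":0,"z":0.0015,"twist":0},
  {"x":0,"y":0,"z":0.0017,"twist":0},
  {"x":0,"y":0,"z":0.0017,"twist":0},
  {"x":0,"y":0,"z":0.0017,"twist":0},
])

```text
time: 18.1
tool_pos: [552.4, -175.6, 131.3]
tcp_rot: [3.141, 0.0, 2.309]
contact_force: [0.4, 0.1, -2.2]
grip_width: 22.2
finger_force: 30.0
```

```bash
python3 -c "
from h import *
from plant import bot
go(bot,552.5,-175,142,63)"
```

```text
t 18.1 pos [ 552.4 -175.6  131.3] rpy [179.99   0.   132.32] F [ 0.4  0.1 -2.2] M [-0.01  0.02 -0.03] w 22.2 ff 30.0 q6 -1.18
shift [  0.4   0.5 -10.7] twist 69.3
```

Call:
play_rows([
  {"x":0,"y":0,"z":0.0003,"twist":0},
  {"x":0,"y":0,"z":0.0005,"twist":2},
  {"x":0,"y":0,"z":0.0006,"twist":5},
  {"x":0,"y":0,"z":0.0008,"twist":8},
  {"x":0,"y":0,"z":0.001,"twist":11},
  {"x":0,"y":0,"z":0.0012,"twist":14},
  {"x":0,"y":0,"z":0.0013,"twist":16},
  {"x":0,"y":0,"z":0.0013,"twist":16},
])

```text
time: 18.9
tool_pos: [552.7, -175.9, 130.5]
tcp_rot: [3.141, 0.001, 2.03]
contact_force: [-0.1, -0.7, 0.2]
grip_width: 21.7
finger_force: 30.0
```

```bash
python3 -c "
from h import *
from plant import bot
go(bot,552.5,-175,142,63)"
```

```text
t 18.9 pos [ 552.7 -175.9  130.5] rpy [1.7996e+02 6.0000e-02 1.1630e+02] F [-0.1 -0.7  0.2] M [-0.17  0.01  0.01] w 21.7 ff 30.0 q6 -0.9
shift [  0.9   0.2 -11.5] twist 53.3
```

Call:
play_rows([
  {"x":0,"y":0,"z":0.0001,"twist":3},
  {"x":0,"y":0,"z":0.0003,"twist":6},
  {"x":0,"y":0,"z":0.0005,"twist":9},
  {"x":0,"y":0,"z":0.0007,"twist":12},
  {"x":0,"y":0,"z":0.0009,"twist":15},
  {"x":0,"y":0,"z":0.0011,"twist":18},
  {"x":0,"y":0,"z":0.0012,"twist":20},
  {"x":0,"y":0,"z":0.0012,"twist":20},
])

```text
time: 19.7
tool_pos: [552.4, -175.6, 128.9]
tcp_rot: [3.141, -0.0, 1.682]
contact_force: [0.4, -0.1, -0.6]
grip_width: 21.7
finger_force: 30.0
```

```bash
python3 -c "
from h import *
from plant import bot
go(bot,552.5,-175,142,63)"
```

```text
t 19.7 pos [ 552.4 -175.6  128.9] rpy [ 1.7999e+02 -1.0000e-02  9.6360e+01] F [ 0.4 -0.1 -0.6] M [-0.1  -0.02  0.07] w 21.7 ff 30.0 q6 -0.55
shift [  0.6   0.2 -13.1] twist 33.4
```

Call:
play_rows([
  {"x":0,"y":0,"z":0.0002,"twist":2},
  {"x":0,"y":0,"z":0.0004,"twist":4},
  {"x":0,"y":0,"z":0.0006,"twist":6},
  {"x":0,"y":0,"z":0.0007,"twist":8},
  {"x":0,"y":0,"z":0.0009,"twist":10},
  {"x":0,"y":0,"z":0.001,"twist":12},
  {"x":0,"y":0,"z":0.0011,"twist":14},
  {"x":0,"y":0,"z":0.0011,"twist":14},
])

```text
time: 20.5
tool_pos: [552.4, -175.5, 127.7]
tcp_rot: [-3.142, -0.0, 1.438]
contact_force: [-0.1, -0.2, -0.7]
grip_width: 22.0
finger_force: 30.0
```

```bash
python3 -c "
from h import *
from plant import bot
go(bot,552.5,-175,142,63)"
```

```text
t 20.5 pos [ 552.4 -175.5  127.7] rpy [-1.800e+02 -1.000e-02  8.239e+01] F [-0.1 -0.2 -0.7] M [-0.09  0.14  0.02] w 22.0 ff 30.0 q6 -0.31
shift [  0.5   0.1 -14.3] twist 19.4
```

Call:
play_rows([
  {"x":0,"y":0,"z":0.0001,"twist":1},
  {"x":0,"y":0,"z":0.0002,"twist":2},
  {"x":0,"y":0,"z":0.0003,"twist":3},
  {"x":0,"y":0,"z":0.0003,"twist":4},
  {"x":0,"y":0,"z":0.0003,"twist":5},
  {"x":0,"y":0,"z":0.0003,"twist":6},
  {"x":0,"y":0,"z":0.0003,"twist":6},
  {"x":0,"y":0,"z":0.0003,"twist":6},
])

```text
time: 21.3
tool_pos: [552.5, -175.7, 127.7]
tcp_rot: [3.141, 0.0, 1.332]
contact_force: [-2.5, -1.1, 4.1]
grip_width: 21.7
finger_force: 30.0
```

```bash
python3 -c "
from h import *
from plant import bot
go(bot,552.5,-175,142,63)"
```

```text
t 21.3 pos [ 552.5 -175.7  127.7] rpy [179.97   0.    76.32] F [-2.5 -1.1  4.1] M [-0.24  0.54 -0.05] w 21.7 ff 30.0 q6 -0.2
shift [  0.7  -0.2 -14.3] twist 13.3
```

Call:
play_rows([
  {"x":0,"y":0,"z":-0.0002,"twist":1},
  {"x":0,"y":0,"z":-0.0002,"twist":2},
  {"x":0,"y":0,"z":-0.0002,"twist":3},
  {"x":0,"y":0,"z":-0.0002,"twist":4},
  {"x":0,"y":0,"z":-0.0002,"twist":5},
  {"x":0,"y":0,"z":-0.0002,"twist":5},
  {"x":0,"y":0,"z":-0.0002,"twist":5},
  {"x":0,"y":0,"z":-0.0002,"twist":5},
])

```text
time: 22.1
tool_pos: [552.5, -175.5, 127.7]
tcp_rot: [3.141, -0.0, 1.245]
contact_force: [-0.1, -1.1, 5.3]
grip_width: 21.9
finger_force: 30.0
```

```bash
python3 -c "
from h import *
from plant import bot
go(bot,552.5,-175,142,63)"
```

```text
t 22.1 pos [ 552.5 -175.5  127.7] rpy [ 1.7998e+02 -1.0000e-02  7.1320e+01] F [-0.1 -1.1  5.3] M [-0.07  0.31 -0.04] w 21.9 ff 30.0 q6 -0.11
shift [  0.5  -0.2 -14.3] twist 8.3
```

Call:
play_rows([
  {"x":0,"y":0,"z":-0.0002,"twist":1},
  {"x":0,"y":0,"z":-0.0002,"twist":2},
  {"x":0,"y":0,"z":-0.0002,"twist":3},
  {"x":0,"y":0,"z":-0.0002,"twist":4},
  {"x":0,"y":0,"z":-0.0002,"twist":4},
  {"x":0,"y":0,"z":-0.0002,"twist":4},
  {"x":0,"y":0,"z":-0.0002,"twist":4},
  {"x":0,"y":0,"z":-0.0002,"twist":4},
])

```text
time: 22.9
tool_pos: [552.4, -175.4, 127.7]
tcp_rot: [-3.141, -0.0, 1.175]
contact_force: [1.0, 1.2, 0.9]
grip_width: 21.6
finger_force: 30.0
```

```bash
python3 -c "
from h import *
from plant import bot
go(bot,552.5,-175,142,63)"
```

```text
t 22.9 pos [ 552.4 -175.4  127.7] rpy [-1.7999e+02 -2.0000e-02  6.7320e+01] F [1.  1.2 0.9] M [0.23 0.03 0.12] w 21.6 ff 30.0 q6 -0.04
shift [  0.4  -0.1 -14.3] twist 4.3
```

Call:
play_rows([
  {"x":0,"y":0,"z":0,"twist":0.5},
  {"x":0,"y":0,"z":0,"twist":1},
  {"x":0,"y":0,"z":0,"twist":1.5},
  {"x":0,"y":0,"z":0,"twist":2},
  {"x":0,"y":0,"z":0,"twist":2.5},
  {"x":0,"y":0,"z":0,"twist":2.5},
  {"x":0,"y":0,"z":0,"twist":2.5},
  {"x":0,"y":0,"z":0,"twist":2.5},
])

```text
time: 23.7
tool_pos: [552.6, -175.4, 127.7]
tcp_rot: [3.141, -0.0, 1.132]
contact_force: [4.0, 3.4, -1.3]
grip_width: 22.0
finger_force: 30.2
```

```bash
python3 -c "
from h import *
from plant import bot
go(bot,552.5,-175,142,63)"
```

```text
t 23.7 pos [ 552.6 -175.4  127.7] rpy [ 1.7999e+02 -3.0000e-02  6.4840e+01] F [ 4.   3.4 -1.3] M [ 0.5  -0.53  0.56] w 22.0 ff 30.2 q6 -0.0
shift [  0.3  -0.2 -14.3] twist 1.8
```

The twist has risen to 0.56 N m, so the cap is hand-snug. I'll let go and lift off.

Call:
play_rows([
  {"x":0,"y":0,"z":0,"twist":-0.5},
  {"x":0,"y":0,"z":0,"twist":-0.5},
  {"x":0,"y":0,"z":0,"twist":-0.5},
  {"x":0,"y":0,"z":0,"twist":-0.5},
  {"x":0,"y":0,"z":0,"twist":-0.5},
  {"x":0,"y":0,"z":0,"twist":-0.5},
  {"x":0,"y":0,"z":0,"twist":-0.5},
  {"x":0,"y":0,"z":0,"twist":-0.5},
], jaw=0)

```text
time: 24.5
tool_pos: [552.4, -175.6, 127.8]
tcp_rot: [-3.142, -0.0, 1.14]
contact_force: [-0.6, -0.0, 0.2]
grip_width: 81.0
finger_force: 0.0
```

Call:
play_rows([
  {"x":0,"y":0,"z":-0.003,"twist":0},
  {"x":0,"y":0,"z":-0.01,"twist":0},
  {"x":0,"y":0,"z":-0.025,"twist":0},
  {"x":0,"y":0,"z":-0.045,"twist":0},
  {"x":0,"y":0,"z":-0.065,"twist":0},
  {"x":0,"y":0,"z":-0.08,"twist":0},
  {"x":0,"y":0,"z":-0.09,"twist":0},
  {"x":0,"y":0,"z":-0.09,"twist":0},
])

```text
time: 25.3
tool_pos: [553.0, -175.9, 219.6]
tcp_rot: [3.138, -0.0, 1.14]
contact_force: [0.8, -0.4, -0.5]
grip_width: 91.9
finger_force: 0.0
```

```bash
python3 -c "
from h import *
from plant import bot
go(bot,552.5,-175,142,63)
s=bot.capture('side');x,y=290,215
cv2.imwrite('pics/s4.png',cv2.resize(s['pixels'][y:y+90,x:x+110,::-1],(660,540),interpolation=cv2.INTER_CUBIC))"
```

```text
t 25.3 pos [ 553.  -175.9  219.6] rpy [179.81  -0.    65.32] F [ 0.8 -0.4 -0.5] M [-0.13  0.06  0.01] w 91.9 ff 0.0 q6 -0.01
shift [ 0.6 -1.1 77.6] twist 2.3
```

View pics/s4.png

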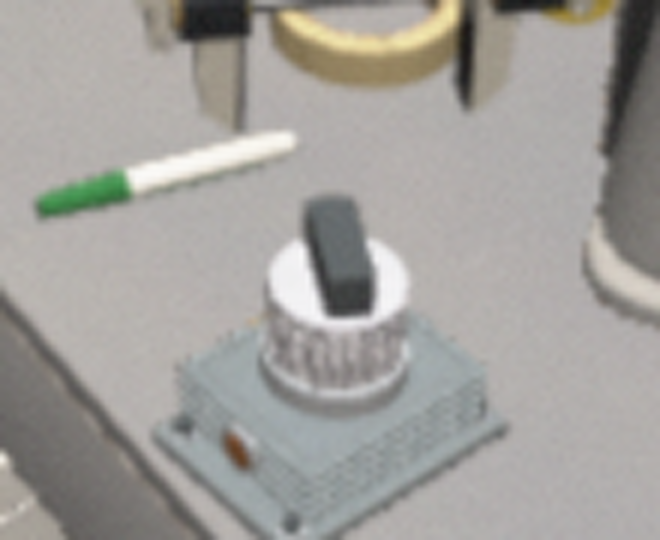

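The cap sits upright and flush on the flange at (337,340), the gripper is clear above it, and the marker and tape look undisturbed.

```bash
python3 -c "
from plant import bot
print(bot.close_job())"
```

```text
the job is handed in; nothing more can be done
None
```

The job is handed in: the cap dropped into the thread after about 69° backward, wound down about 67° forward until its rim sat on the flange, was snugged to about 0.56 N m (above the 0.3 N m you said suffices), and was let go at 25 s; the hand-in gave no verdict.

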